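# Drop the tile into the turned serving board

### The job

The round blue tile is lying loose on the wide rim of the turned wooden serving board. With the fingertips, push it across the rim until it drops into the round recess in the middle of the board and lies flat and fully home in it. Only slide it, do not pick it up, and leave the board, the little knob standing on it and everything else on the bench where they are.

Things in the scene. Friction and masses are not known exactly. Their poses are not given: they have to be found in the camera images.
- tile: round glazed blue stoneware tile with a thin white ring on its top, 64 mm diameter, 10 mm thick, about 75 g, sliding freely; at the start it lies flat on the board's rim, wholly outside the recess or overlapping its edge a little. Origin at the centre of its underside, z axis out of its glazed top
- recess (a point): centre of the recess's mouth, on the axis of the board, level with the board's flat top (25 mm above the bench). The recess is round, 68 mm diameter, 8 mm deep, with upright walls, a sharp top edge and a flat dark floor; the seated tile stands 2 mm proud of the board's top
- board: round turned board of pale wood, 240 mm diameter, 25 mm thick, about 0.8 kg, lying loose on the bench and held by its weight only; recess in its middle, flat rim 86 mm wide round it. Origin at the centre of its underside. Its x axis points from the recess roughly towards the place where the tile starts
- knob: a small turned dark-wood knob, 32 mm wide and 40 mm tall, standing on the board's rim on the far side of the recess from the tile; origin at the centre of its foot
- wax_tin: round green wax tin with a brass lid, 79 mm across, 28 mm tall, standing on the bench; origin at the centre of its underside
- tape_roll: roll of cream masking tape lying flat on the bench, 94 mm across, 24 mm tall; origin at the centre of its underside
- sanding_block: cork sanding block on the bench, 85 x 56 x 35 mm tall; origin at the centre of its underside
- bowl: small turned brown wooden bowl on the bench, 140 mm across, 58 mm tall; origin at the centre of its underside
- glue_bottle: yellow glue bottle with an orange cap standing on the bench, 58 mm across, 170 mm tall; origin at the centre of its underside
- chuck_key: steel T-handled chuck key lying on the bench, 85 mm long, 90 mm across the T, 16 mm tall; origin under its middle
- gouge: long turning gouge lying across the bench beyond the board, about 430 mm long, 36 mm thick; origin under its middle
Not all that is in view belongs to the job. Of the things like the tile, leave any that is orange, pink or turquoise; of the rest the larger one is meant.

How it is judged:
By the outcome, as a careful person would: the job done as asked, in the order asked, and still so for the second after the job is handed in, with the robot touching nothing.
It also fails if it takes over 35 s, if anything falls off the work surface, if the arm or the gripper's body presses on something with over 40 N, if the wrist force passes 120 N, or if a joint passes its speed limit or range.

### The arm

A 6-joint arm with a two-finger parallel gripper is mounted at the origin on the work surface. World frame = base frame: x ahead of the robot, y to its left, z up, the work surface at z = 0. Lengths are in mm, angles in rad, forces in N, time in s.
With the tool pointing down it reaches from about 275 to 725 mm from the base axis. Payload 15.9 kg.
Tool frame: the origin (TCP) lies between the finger pads; the fingertips stand arm.tcp_to_tips ahead of it and the grasp point (between the pads) is the TCP (arm.tcp_to_tips is the distance from the TCP to the fingertips, in mm); z points along the fingers, y is the line along which they close (so a half turn about z gives the same grasp; the last joint's range is limited). The gripper opens to 85 mm and grips with 20 to 120 N. Pads are 22 mm wide; open, the fingers measure 114 mm over their backs; the gripper's body (76 mm by 85 mm) begins 54 mm behind the grasp point. The pads swing forward as they close: fully open they stand 13 mm farther back than shut.
Start: joints at [-1.198, 0.213, -0.034, 1.323, 0, 1.571], TCP at [182.105, -465.643, 250.306] pointing down, gripper open.
Joint ranges: [-2.98, 2.98], [-0.74, 1.72], [-1.14, 1.35], [-2.1, 2.04], [-1.57, 1.44], [-3.14, 3.14]. Speed limits (rad/s): [1.89, 1.89, 2.39, 2.57, 3.14, 3.14].

### API

Orientations are given as [roll, pitch, yaw] about the fixed x, y, z axes, in that order (R = Rz(yaw) Ry(pitch) Rx(roll)).
In Python, from rig import arm, optics, recognise gives the robot as it stands.
- The arm moves only by the tool carry_out, never from a script. Its argument "motion" is a list of rows, each a list of 3 entries, a list of its own where there are three numbers: the finger opening in mm, from 0 to 85.4, then the shift along the tool's x, y, z in mm, then the turn about the tool's z in degrees. A call has 1 to 5 rows; each row is the pose to reach, as a shift and turn from the pose commanded when the call began, along the tool's axes at that moment; what a row does not reach only later rows make up. A row lasts 1/12 s, in which the tool goes at most 41.7 mm and 7.16 degrees, less where a joint would pass 70% of its speed; a pose out of reach is approached as far as the arm can. A call with a gripper value outside its range is refused whole. The fingers move at their own pace and stop on an object; the grip force is fixed at half the most. Time passes only in rows, so rows that repeat a pose let the fingers close. It gives the time, the measured TCP pose, the force, the opening and the grip force at its end, in the units of the state.
- arm.observe(): the state, without advancing time (a new reading comes with each control period).
- optics.get_image(name): name is "scene" or "side" or "wrist"; returns (picture, depth): 480x640x3 uint8, red, green, blue; 480x640 float32, mm along the optical axis (not along the pixel's ray), 0 where there is no reading.
- optics.camera_params(name): a dict with "fx", "fy", "cx", "cy" (pixels), "camera_from_world" (4x4, takes a point from world to camera coordinates). Camera axes: x right, y down, z forward; pixel columns grow to the right and rows downward; lengths in mm; the calibration is good to about 2 mm. A picture is of the moment at which its call begins: read the wrist's pose just before it. camera_params takes no time and is no camera call; for the wrist camera it gives the pose at the moment of the call.
- arm.hand_in(): hands the job in; it is judged then, once.
Trained networks look in the newest picture that a camera, given by its name, has taken for a name from the list of things; names that differ only in an ending like _2 or _b are one class to them, and where a whole thing is asked for, a point or a joint stands for the part that bears it (a point fixed in the world has none). Each returns a list of dicts, best first, with "score" (0 to 1); they miss things now and then, are a little off and sometimes report something else, mostly with a low value. They report only what shows in the picture. A call takes as long as a camera call. They do not tell look-alikes from the thing itself.
- recognise(name, camera): "bbox" ([left, top, width, height] as shares, 0 to 1, of the picture: columns of its width, rows of its height, round what is visible of it).
The state is a dict: "t": time; "joints": joint angles; "qd": joint speeds; "joint_torque": joint torques, N m; "eef_pos": TCP position; "tcp_rot": TCP orientation; "force": force on the tool from outside, world axes, zero at the start; "ft_torque": the same for the moment, N m; "finger_gap": finger opening in mm; "gripper_force": force on a finger pad.
Only numpy, scipy, OpenCV 4.12 (cv2) and the standard library are available. Lean on these libraries where they do the work, as an engineer would, in place of code of your own. Each camera call takes 0.05 s, during which the arm holds its last target. There are 200 camera calls.

## Working session

There is one attempt and no reset: what is moved stays moved. The work goes in short steps, Python scripts to look and compute and a tool call to move; the robot and the scene stay as the last step left them, time stands still between calls to the robot, and variables do not carry over. Pictures are saved under pics/ and viewed, at most 10 in all, crops included, and the job is handed in when it is done.

Besides the shell and the picture viewer there is one more tool, called after ">>>" as name(argument=value, ...) on one line, values as JSON. carry_out: Moves the arm, as the interface text tells. Its arguments: {"type":"object","properties":{"motion":{"type":"array","items":{"type":"array"}}},"required":["motion"]}

```bash
mkdir -p pics
cat > h.py <<'E'
from rig import arm, optics, recognise
import numpy as np, cv2
def grab(n,f):
    im,d=optics.get_image(n); P=optics.camera_params(n)
    cv2.imwrite('pics/'+f,im[:,:,::-1]); np.savez('pics/'+f[:-4],im=im,d=d,M=P['camera_from_world'],k=[P['fx'],P['fy'],P['cx'],P['cy']])
    return im,d,P
def world(P,u,v,z=None,d=None):
    T=np.linalg.inv(np.array(P['camera_from_world']))
    r=np.array([(u-P['cx'])/P['fx'],(v-P['cy'])/P['fy'],1.]); 
    o=T[:3,3]; w=T[:3,:3]@r
    return o+w*(d if d else (z-o[2])/w[2])
E
python3 - <<'E'
from h import *
s=arm.observe(); print(s, arm.tcp_to_tips)
a,_,P=grab('scene','s1.png'); 
for n in ['tile','board','knob','recess']:
    print(n,[(round(r['score'],2),np.round(np.array(r['bbox'])*[640,480,640,480]).tolist()) for r in recognise(n,'scene')])
b,_,Q=grab('side','d1.png')
for n in ['tile','board','knob']:
    print(n,[(round(r['score'],2),np.round(np.array(r['bbox'])*[640,480,640,480]).tolist()) for r in recognise(n,'side')])
for P in(P,Q): print(np.linalg.inv(P['camera_from_world']).round(2),P['fx'])
cv2.imwrite('pics/both.png',cv2.resize(np.vstack([a,b])[:,:,::-1],(400*1,600)) )
E
```

```text
{'t': 0.0, 'joints': array([-1.19799353e+00,  2.13368484e-01, -3.50380885e-02,  1.32350008e+00,
        3.19265666e-05,  1.57081767e+00]), 'qd': array([ 0.00112138, -0.00021251,  0.00129224,  0.00054533, -0.00043899,
        0.00019291]), 'joint_torque': array([-2.14585212e-03, -6.86165500e+01,  4.87116623e+01,  1.76871498e-02,
       -1.70958697e-04, -4.88060749e-06]), 'eef_pos': array([ 182.00933701, -465.36256596,  249.8183273 ]), 'tcp_rot': array([-3.14048233e+00, -3.19028541e-05,  3.72781424e-01]), 'force': array([-0.22565868,  0.5385098 ,  0.79218629]), 'ft_torque': array([-0.02257591, -0.03473783,  0.02435256]), 'gripper_force': 0.0, 'finger_gap': 85.49458786032868} 19.0
tile [(0.88, [317.0, 224.0, 22.0, 26.0]), (0.76, [313.0, 283.0, 24.0, 20.0]), (0.75, [230.0, 242.0, 25.0, 26.0]), (0.7, [242.0, 214.0, 18.0, 20.0]), (0.56, [273.0, 262.0, 23.0, 30.0]), (0.16, [289.0, 181.0, 98.0, 78.0])]
board [(0.97, [291.0, 181.0, 98.0, 79.0])]
knob [(0.71, [357.0, 185.0, 12.0, 17.0])]
recess [(0.65, [292.0, 185.0, 94.0, 74.0])]
tile [(0.85, [318.0, 222.0, 18.0, 16.0]), (0.82, [305.0, 246.0, 18.0, 22.0]), (0.7, [364.0, 226.0, 21.0, 16.0]), (0.67, [288.0, 224.0, 15.0, 11.0]), (0.45, [371.0, 252.0, 21.0, 15.0])]
board [(0.63, [267.0, 252.0, 89.0, 73.0])]
knob [(0.65, [234.0, 344.0, 40.0, 39.0]), (0.51, [294.0, 294.0, 10.0, 20.0])]
[[ 8.60000e-01  4.00000e-01 -3.10000e-01  9.47210e+02]
 [ 5.00000e-01 -6.80000e-01  5.30000e-01 -6.87780e+02]
 [ 0.00000e+00 -6.10000e-01 -7.90000e-01  1.02317e+03]
 [ 0.00000e+00  0.00000e+00  0.00000e+00  1.00000e+00]] 531.9073890649978
[[-9.9000e-01 -9.0000e-02  8.0000e-02  4.3939e+02]
 [-1.2000e-01  7.7000e-01 -6.3000e-01  9.1345e+02]
 [-1.0000e-02 -6.4000e-01 -7.7000e-01  1.1898e+03]
 [ 0.0000e+00  0.0000e+00  0.0000e+00  1.0000e+00]] 541.39513823857
```

View pics/s1.png

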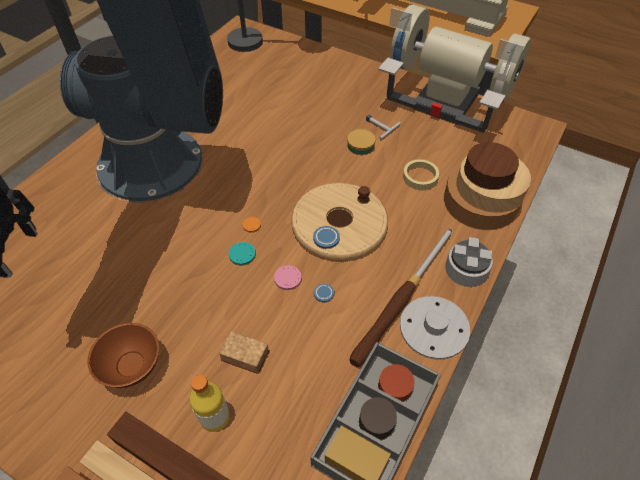

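View pics/d1.png

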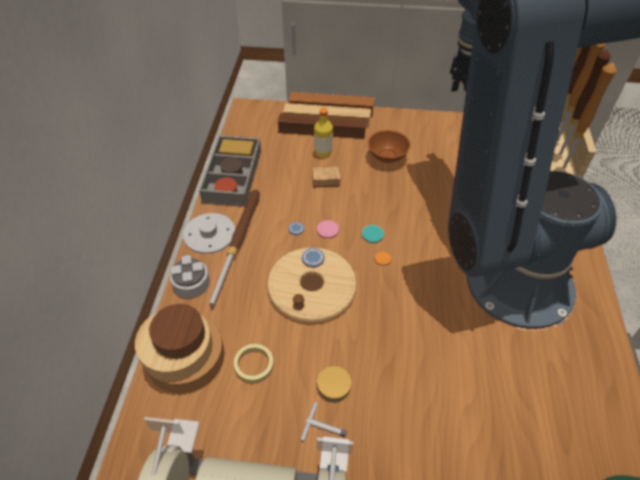

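In the scene view, the candidates are blue at (326,237) on the board, a smaller blue at (324,293) on the bench, orange (252,224), turquoise (242,253) and pink (288,277). The larger blue one, lying on the rim at (326,237), fits; in the side view it is at (313,257). I'll confirm in a crop and measure from both views.

```bash
cat > m.py <<'E'
from h import *
def load(f):
    z=np.load('pics/'+f+'.npz'); k=z['k']; return z['im'],z['d'],dict(fx=k[0],fy=k[1],cx=k[2],cy=k[3],camera_from_world=z['M'])
def rayline(P,u,v):
    T=np.linalg.inv(P['camera_from_world']); r=T[:3,:3]@np.array([(u-P['cx'])/P['fx'],(v-P['cy'])/P['fy'],1]); return T[:3,3],r/np.linalg.norm(r)
def tri(L):
    A=sum(np.eye(3)-np.outer(r,r) for o,r in L); b=sum((np.eye(3)-np.outer(r,r))@o for o,r in L); return np.linalg.solve(A,b)
def ell(m):
    c=max(cv2.findContours(m.astype(np.uint8),cv2.RETR_EXTERNAL,cv2.CHAIN_APPROX_NONE)[0],key=cv2.contourArea)
    return cv2.fitEllipse(cv2.convexHull(c))
E
python3 - <<'E'
from m import *
L={}
for f,box in(('s1',(285,175,395,265)),('d1',(260,240,362,325))):
    im,d,P=load(f); x0,y0,x1,y1=box
    hsv=cv2.cvtColor(im,cv2.COLOR_RGB2HSV)
    sub=np.zeros(im.shape[:2],bool); sub[y0:y1,x0:x1]=1
    blue=sub&(hsv[...,0]>95)&(hsv[...,0]<130)&(hsv[...,1]>40)
    e=ell(blue); L.setdefault('tile',[]).append(rayline(P,*e[0])); print(f,'tile',e, world(P,*e[0],z=35))
    # board top by depth
    v,u=np.nonzero(sub&(d>0)); T=np.linalg.inv(P['camera_from_world'])
    X=np.stack([(u-P['cx'])/P['fx'],(v-P['cy'])/P['fy'],np.ones(len(u))])*d[v,u]; W=(T[:3,:3]@X).T+T[:3,3]
    m=np.zeros(im.shape[:2],bool); k=(W[:,2]>20)&(W[:,2]<31); m[v[k],u[k]]=1
    e=ell(m); L.setdefault('board',[]).append(rayline(P,*e[0])); print('board',e,world(P,*e[0],z=25),np.median(W[k,2]))
    k=(W[:,2]>48)&(W[:,2]<80)
    print('knob',W[k].mean(0),k.sum())
    dark=sub&(im.max(2)<90); n,lab,st,c=cv2.connectedComponentsWithStats(dark.astype(np.uint8)); print([(s[4],world(P,*cc,z=20).round()) for s,cc in zip(st,c) if s[4]>20][1:])
for k in L: print(k,tri(L[k]))
im,_,_=load('s1');im2,_,_=load('d1')
cv2.imwrite('pics/c1.png',np.hstack([cv2.resize(im[175:305,225:395],None,fx=2.35,fy=4,interpolation=2)*1,cv2.resize(im2[210:330,255:395],(400,520),interpolation=2)])[:,:,::-1])
E
```

```text
s1 tile ((325.9375305175781, 236.64791870117188), (21.58034896850586, 25.48124122619629), 89.12992095947266) [563.41812131  -7.19678443  35.        ]
board ((339.275146484375, 220.05911254882812), (74.10271453857422, 96.52351379394531), 91.9406509399414) [561.90017739  61.10757573  25.        ] 24.106443720084258
knob [581.94068013 147.42974046  59.08627444] 109
[(np.int32(102), array([575., 162.,  20.])), (np.int32(332), array([556.,  71.,  20.])), (np.int32(32), array([570., -21.,  20.]))]
d1 tile ((312.7343444824219, 256.2873840332031), (10.07357120513916, 13.491935729980469), 87.12369537353516) [557.19324201  -0.94368454  35.        ]
board ((311.25787353515625, 284.2087707519531), (72.75963592529297, 89.44048309326172), 89.7237319946289) [550.73509812  85.28535694  25.        ] 23.6296709127987
knob [575.81102112 159.25745975  58.65787318] 111
[(np.int32(27), array([576., 151.,  20.]))]
tile [559.50895277  -4.11418346  29.9376662 ]
board [553.77561196  73.67734008   7.82017915]
```

View pics/c1.png

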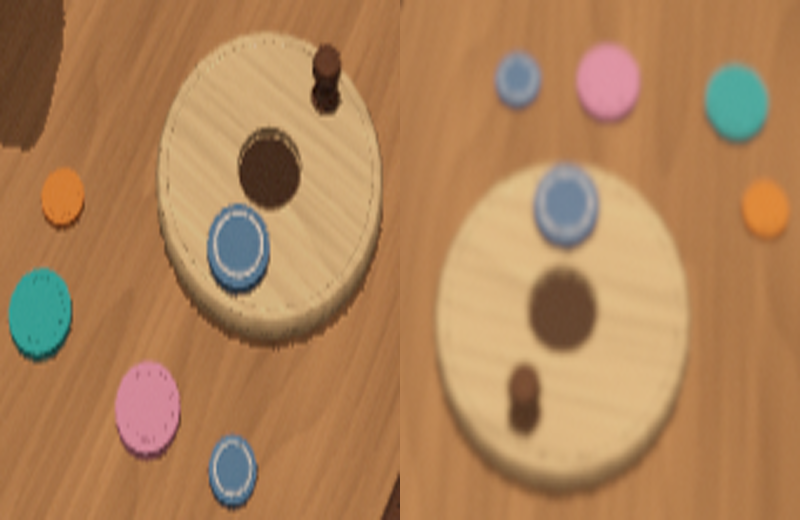

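The crop confirms it: the larger blue tile with the white ring is on the rim in front of the dark recess, and the small blue one is on the bench. I'm moving above it to look from near.

>>> carry_out(motion=[[40, [42, -22, 0], 0], [40, [80, -42, 0], 0], [40, [117, -61, 0], 0], [40, [154, -81, 0], 0], [40, [191, -100, 0], 0]])

```text
t: 0.87
eef_pos: [319.5, -306.8, 250.5]
tcp_rot: [3.141, -0.0, 0.372]
force: [1.1, -1.4, 0.0]
finger_gap: 40.2
gripper_force: 0.0
```

>>> carry_out(motion=[[40, [37, -19, 0], 0], [40, [74, -39, 0], 0], [40, [111, -58, 0], 0], [40, [148, -77, 0], 0], [40, [185, -97, 0], 0]])

```text
t: 1.28
eef_pos: [456.4, -149.3, 250.5]
tcp_rot: [3.141, -0.0, 0.373]
force: [0.3, -0.8, 0.3]
finger_gap: 40.0
gripper_force: 0.0
```

>>> carry_out(motion=[[40, [37, -19, 0], -7], [40, [74, -39, 0], -14], [40, [111, -58, 0], -21], [40, [134, -70, 0], -28], [40, [134, -70, 0], -35]])

```text
t: 1.7
eef_pos: [557.0, -33.3, 249.4]
tcp_rot: [-3.141, -0.001, 0.994]
force: [0.9, -0.5, -0.1]
finger_gap: 39.7
gripper_force: 0.0
```

>>> carry_out(motion=[[40, [0, 0, 0], -7], [40, [0, 0, 0], -14], [40, [0, 0, 0], -21], [40, [0, 0, 0], -28], [40, [0, 0, 0], -33.6]])

```text
t: 2.12
eef_pos: [554.6, -37.1, 250.2]
tcp_rot: [-3.141, -0.0, 1.577]
force: [-0.2, 0.2, 0.2]
finger_gap: 40.1
gripper_force: 0.0
```

Run:
```python
from m import *
s=arm.observe();print(s['eef_pos'],s['tcp_rot'],s['joints'].round(3),arm.tcp_to_tips)
im,d,P=grab('wrist','w1.png'); T=np.linalg.inv(P['camera_from_world']);print(T.round(2),P['fx'])
hsv=cv2.cvtColor(im,cv2.COLOR_RGB2HSV)
blue=(hsv[...,0]>95)&(hsv[...,0]<130)&(hsv[...,1]>60)
n,lab,st,c=cv2.connectedComponentsWithStats(blue.astype(np.uint8))
for i in range(1,n):
    if st[i,4]>400: e=ell(lab==i);print('blue',st[i],e,world(P,*e[0],z=35))
dark=(im.max(2)<100)
n,lab,st,c=cv2.connectedComponentsWithStats(dark.astype(np.uint8))
for i in range(1,n):
    if st[i,4]>400: e=ell(lab==i);print('dark',st[i],e,world(P,*e[0],z=25),world(P,*e[0],z=17))
```

```text
[554.6215532  -37.1233243  250.23411954] [-3.14143827e+00 -2.75871428e-05  1.57668163e+00] [-0.067  0.33   0.122  1.362  0.     1.498] 19.0
[[ 1.0000e+00  1.0000e-02  0.0000e+00  5.5522e+02]
 [ 1.0000e-02 -9.5000e-01 -3.2000e-01  4.3560e+01]
 [-0.0000e+00  3.2000e-01 -9.5000e-01  3.7428e+02]
 [ 0.0000e+00  0.0000e+00  0.0000e+00  1.0000e+00]] 401.88794531794326
blue [ 296  129   75   76 1562] ((332.6275329589844, 166.3626708984375), (74.49983978271484, 75.86422729492188), 8.808138847351074) [561.38981202  -2.18811474  35.        ]
blue [ 307  141   53   54 2224] ((332.6397705078125, 167.28941345214844), (52.32470703125, 53.63325881958008), 13.994083404541016) [561.41439792  -2.95672335  35.        ]
blue [373 266  46  43 564] ((395.3477478027344, 287.0810852050781), (43.2993049621582, 45.94776916503906), 77.64047241210938) [ 621.40442346 -111.94659948   35.        ]
blue [380 275  32  29 737] ((395.8790588378906, 288.8340148925781), (28.962522506713867, 32.023521423339844), 72.52751159667969) [ 622.01738733 -113.7144618    35.        ]
dark [   15     0   625   480 62104] ((640.31738
[... 526 characters left out ...]
4463  25.        ] [554.9837996   72.87845551  17.        ]
dark [  0 128  56  81 733] ((185.2434539794922, 12.435090065002441), (139.40623474121094, 549.6871337890625), 46.47770309448242) [446.12710577 112.16905693  25.        ] [443.62828442 113.74043536  17.        ]
dark [ 295  128   76   77 1636] ((332.5185852050781, 166.26327514648438), (75.19747924804688, 76.5378646850586), 9.127359390258789) [561.47613944  -3.45305786  25.        ] [561.61933352  -4.52994966  17.        ]
dark [ 307  141   53   54 2161] ((332.6637878417969, 167.3480682373047), (52.187774658203125, 53.54702377319336), 18.051557540893555) [561.6184809   -4.37773739  25.        ] [561.76493525  -5.47580854  17.        ]
```

View pics/w1.png

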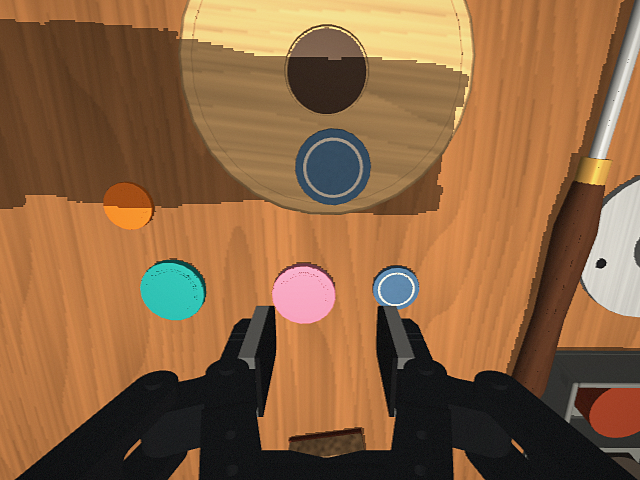

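Wrist view: recess at (326,70), tile at (333,166) with a visible gap between them, finger tips at about (265,310) and (388,310). I'll check the tip height from this depth image.

Run:
```python
from m import *
im,d,P=load('w1'); T=np.linalg.inv(P['camera_from_world'])
v,u=np.nonzero((d>0)&(d<230)); X=np.stack([(u-P['cx'])/P['fx'],(v-P['cy'])/P['fy'],np.ones(len(u))])*d[v,u]; W=(T[:3,:3]@X).T+T[:3,3]-[554.6,-37.1,250.2]
print(len(W)); 
for s in(-1,1):
    w=W[(W[:,0]*s>0)&(abs(W[:,0])<50)]; print(np.percentile(w[:,2],[0,.5,2,5]), [np.percentile(w[w[:,2]<-8][:,i],[1,50,99]).round(1) for i in range(3)])
# rim ellipse of recess: wood edge
m=np.zeros(d.shape,bool)
vv,uu=np.mgrid[:480,:640]; X=np.stack([(uu-P['cx'])/P['fx'],(vv-P['cy'])/P['fy'],np.ones_like(d)])*d
Z=np.tensordot(T[2,:3],X,1)+T[2,3]
print('board z',np.median(Z[120:160,230:270]),'tile z',np.median(Z[155:180,320:345]),'floor',np.median(Z[70:90,310:340]))
m=(Z<22)&(uu>270)&(uu<385)&(vv>20)&(vv<125); e=ell(m);print('recess',e,world(P,*e[0],z=25))
m=(Z>29)&(Z<45)&(uu>280)&(uu<385)&(vv>115)&(vv<220); e=ell(m);print('tile',e,world(P,*e[0],z=35))
```

```text
47231
[-17.44228818 -11.77140547  -6.14617746   2.59917543] [array([-30. , -18.6, -18.3]), array([-11.3,   5.5,  10.1]), array([-17. , -10.8,  -8.1])]
[-16.97720625 -12.10293193  -6.60877375   1.4446568 ] [array([21.3, 21.7, 32.9]), array([-10.9,   6.3,  10.7]), array([-16.7, -10.8,  -8. ])]
board z 25.47754692502494 tile z 35.932258253444786 floor 17.68692577871849
recess ((326.072021484375, 70.0421371459961), (83.75761413574219, 90.7494888305664), 0.3488507568836212) [554.8973116   72.81107371  25.        ]
tile ((332.2982177734375, 166.29916381835938), (75.35247802734375, 76.52787017822266), 13.1415376663208) [561.11336982  -2.13913946  35.        ]
```

>>> carry_out(motion=[[40, [-15.5, 9.2, 35], -4.4], [40, [-15.5, 9.2, 75], -4.4], [40, [-15.5, 9.2, 115], -4.4], [40, [-15.5, 9.2, 150], -4.4], [40, [-15.5, 9.2, 175], -4.4]])

```text
t: 2.58
eef_pos: [562.3, -52.6, 72.1]
tcp_rot: [-3.139, -0.0, 1.644]
force: [0.4, -0.4, -0.6]
finger_gap: 39.8
gripper_force: 0.0
```

>>> carry_out(motion=[[40, [0, 0, 10], 0], [40, [0, 0, 20], 0], [40, [0, 0, 26], 0], [40, [0, 0, 28], 0], [40, [0, 0, 28], 0]])

```text
t: 3.0
eef_pos: [564.4, -52.7, 48.0]
tcp_rot: [3.14, 0.0, 1.646]
force: [1.1, 0.2, 0.5]
finger_gap: 39.9
gripper_force: 0.0
```

Run:
```python
from m import *
s=arm.observe();print(s['eef_pos'],s['tcp_rot'],s['force'])
im,d,P=grab('wrist','w2.png')
```

```text
[564.42008253 -52.72820032  48.02216783] [3.14046840e+00 2.14609570e-04 1.64648339e+00] [1.05535311 0.16447437 0.54340076]
```

View pics/w2.png

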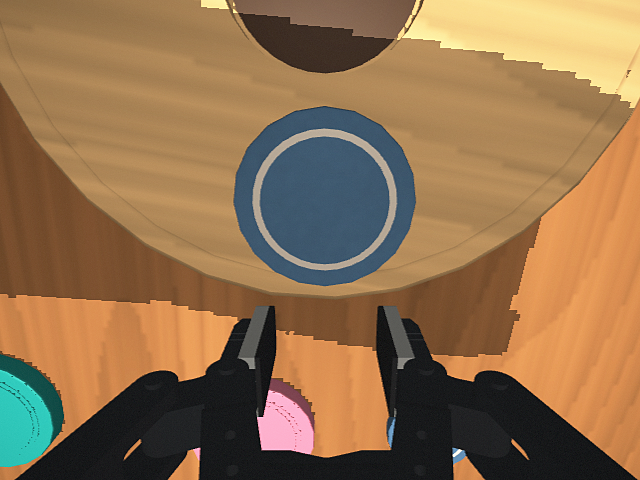

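View w2: tile at (324,196), recess edge at about (324,73), finger midline at 326, so all are aligned along the push direction. I'll start the push gently and watch the force.

>>> carry_out(motion=[[40, [4, 0, 0], 0], [40, [8, 0, 0], 0], [40, [12, 0, 0], 0], [40, [15, 0, 0], 0], [40, [18, 0, 0], 0]])

```text
t: 3.47
eef_pos: [562.5, -34.2, 47.5]
tcp_rot: [3.141, 0.0, 1.647]
force: [0.2, -1.4, 1.2]
finger_gap: 40.1
gripper_force: 0.3
```

>>> carry_out(motion=[[40, [3, 0, 0], 0], [40, [6, 0, 0], 0], [40, [9, 0, 0], 0], [40, [12, 0, 0], 0], [40, [15, 0, 0], 0]])

```text
t: 3.88
eef_pos: [561.3, -19.5, 47.3]
tcp_rot: [3.142, 0.0, 1.647]
force: [0.2, -1.5, 0.5]
finger_gap: 40.2
gripper_force: 0.5
```

Run:
```python
from m import *
s=arm.observe();print(s['eef_pos'],s['tcp_rot'],s['force'])
im,d,P=grab('wrist','w3.png')
```

```text
[561.29364176 -19.51672994  47.31226988] [3.14158916e+00 4.22812827e-05 1.64681813e+00] [ 0.24675721 -1.53487574  0.45270464]
```

View pics/w3.png

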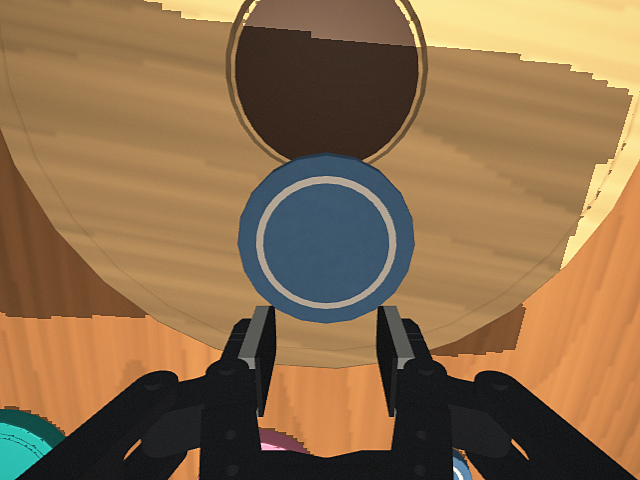

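View w3: the tile at (326,239) is nested between the fingers and its front has just reached the recess edge (recess centre column about 327). I'll keep pushing.

>>> carry_out(motion=[[40, [3, 0, 0], 0], [40, [6, 0, 0], 0], [40, [9, 0, 0], 0], [40, [12, 0, 0], 0], [40, [15, 0, 0], 0]])

```text
t: 4.35
eef_pos: [560.1, -4.5, 47.3]
tcp_rot: [-3.142, -0.0, 1.647]
force: [0.5, -0.4, 0.2]
finger_gap: 40.2
gripper_force: 0.4
```

>>> carry_out(motion=[[40, [3, 0, 0], 0], [40, [6, 0, 0], 0], [40, [9, 0, 0], 0], [40, [12, 0, 0], 0], [40, [15, 0, 0], 0]])

```text
t: 4.77
eef_pos: [559.0, 10.5, 47.3]
tcp_rot: [3.142, -0.0, 1.647]
force: [0.6, 0.3, 0.0]
finger_gap: 40.1
gripper_force: 0.4
```

>>> carry_out(motion=[[40, [3, 0, 0], 0], [40, [6, 0, 0], 0], [40, [9, 0, 0], 0], [40, [12, 0, 0], 0], [40, [15, 0, 0], 0]])

```text
t: 5.18
eef_pos: [557.9, 25.4, 47.3]
tcp_rot: [3.142, -0.0, 1.647]
force: [0.4, -0.5, 0.7]
finger_gap: 39.8
gripper_force: 0.5
```

Run:
```python
from m import *
s=arm.observe();print(s['eef_pos'],s['tcp_rot'],s['force'])
im,d,P=grab('wrist','w4.png')
```

```text
[557.85999594  25.38179687  47.32549944] [ 3.14158201e+00 -9.75361079e-06  1.64686405e+00] [ 0.39708589 -0.45201535  0.7183479 ]
```

View pics/w4.png

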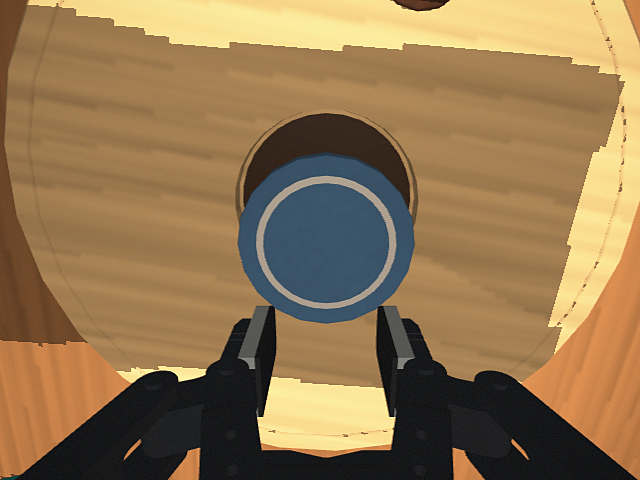

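View w4: the tile at (326,239) covers the near half of the recess (top edge at row 112, columns 238–415). It's still centred, with about 12–15 mm to go, so I'll go more slowly.

>>> carry_out(motion=[[40, [2, 0, 0], 0], [40, [4, 0, 0], 0], [40, [6, 0, 0], 0], [40, [8, 0, 0], 0], [40, [10, 0, 0], 0]])

```text
t: 5.65
eef_pos: [557.1, 35.3, 47.3]
tcp_rot: [-3.141, -0.0, 1.647]
force: [1.1, -0.3, 0.1]
finger_gap: 40.1
gripper_force: 0.1
```

>>> carry_out(motion=[[40, [1, 0, 0], 0], [40, [2, 0, 0], 0], [40, [3, 0, 0], 0], [40, [4, 0, 0], 0], [40, [4, 0, 0], 0]])

```text
t: 6.07
eef_pos: [556.8, 39.2, 47.3]
tcp_rot: [-3.142, -0.0, 1.647]
force: [0.1, -0.8, 0.3]
finger_gap: 39.9
gripper_force: 0.0
```

Run:
```python
from m import *
s=arm.observe();print(s['eef_pos'],s['tcp_rot'],s['force'])
im,d,P=grab('wrist','w5.png'); T=np.linalg.inv(P['camera_from_world'])
for v,u in((180,325),(240,325),(290,325),(240,260),(240,390),(220,180),(220,480)):
    x=np.median(d[v-4:v+5,u-4:u+5]); print(v,u,world(P,u,v,d=x).round(1))
```

```text
[556.80606406  39.19751699  47.30125754] [-3.14158654e+00 -5.50648022e-05  1.64696013e+00] [ 0.0902803  -0.77484763  0.29828552]
180 325 [553.7  95.4  27.4]
240 325 [555.4  72.9  27.8]
290 325 [557.   52.4  27.9]
240 260 [531.   70.9  27.5]
240 390 [579.8  74.7  27.4]
220 180 [500.6  75.8  25.5]
220 480 [612.8  84.6  25.6]
```

View pics/w5.png

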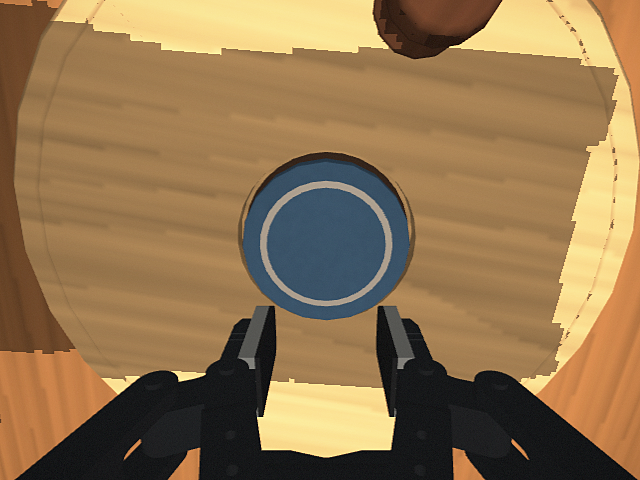

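View w5: the tile at (327,239) has dropped in. Its top is flat at about 27.5 mm, 2 mm above the board's 25.5. I'll back off and rise.

>>> carry_out(motion=[[40, [-5, 0, 0], 0], [40, [-10, 0, -5], 0], [40, [-12, 0, -30], 0], [40, [-12, 0, -65], 0], [40, [-12, 0, -100], 0]])

```text
t: 6.53
eef_pos: [556.9, 26.3, 148.4]
tcp_rot: [-3.14, 0.0, 1.646]
force: [1.7, -0.0, 0.8]
finger_gap: 40.2
gripper_force: 0.0
```

>>> carry_out(motion=[[40, [0, 0, -20], 0], [40, [0, 0, -30], 0], [40, [0, 0, -30], 0], [40, [0, 0, -30], 0], [40, [0, 0, -30], 0]])

```text
t: 6.95
eef_pos: [557.0, 26.9, 175.8]
tcp_rot: [-3.139, -0.0, 1.647]
force: [-0.3, -0.6, -0.1]
finger_gap: 40.0
gripper_force: 0.0
```

Run:
```python
from m import *
im,d,P=grab('wrist','w6.png'); T=np.linalg.inv(P['camera_from_world'])
vv,uu=np.mgrid[:480,:640]; X=np.stack([(uu-P['cx'])/P['fx'],(vv-P['cy'])/P['fy'],np.ones_like(d)])*d
W=np.tensordot(T[:3,:3],X,1)+T[:3,3][:,None,None]
hsv=cv2.cvtColor(im,cv2.COLOR_RGB2HSV); r=np.hypot(W[0]-555,W[1]-73)
m=(r<30)&(d>0); A=np.c_[W[0][m]-555,W[1][m]-73,np.ones(m.sum())]
print('tile plane',np.linalg.lstsq(A,W[2][m],rcond=None)[0],'board',np.median(W[2][(r>45)&(r<80)&(W[2]<40)]),arm.observe()['eef_pos'])
```

```text
tile plane [ 2.81662633e-03 -1.92077121e-02  2.74884461e+01] board 25.361438732807756 [556.90900177  26.92650583 175.63788303]
```

View pics/w6.png

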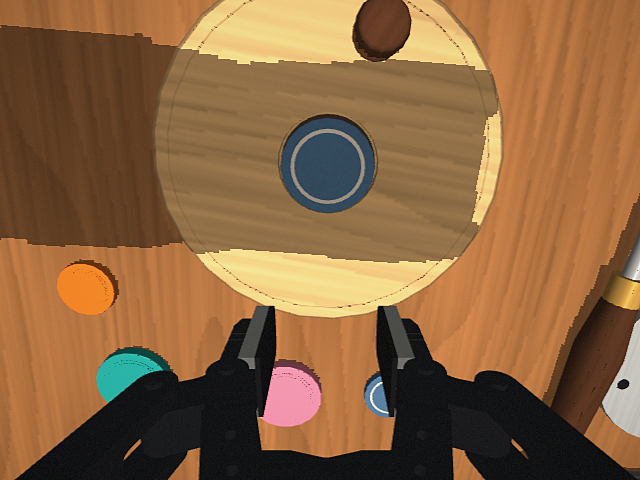

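View w6: the tile is seated at (328,164), and the knob and the other things are in place. I'll compare its slope with the board's own plane, since the calibration may be tilted.

Run:
```python
from m import *
im,d,P=load('w6'); T=np.linalg.inv(P['camera_from_world'])
vv,uu=np.mgrid[:480,:640]; X=np.stack([(uu-P['cx'])/P['fx'],(vv-P['cy'])/P['fy'],np.ones_like(d)])*d
W=np.tensordot(T[:3,:3],X,1)+T[:3,3][:,None,None]; r=np.hypot(W[0]-555,W[1]-73)
for a,b in((0,30),(42,85)):
    m=(r>=a)&(r<b)&(d>0)&(abs(W[2]-26)<5); A=np.c_[W[0][m]-555,W[1][m]-73,np.ones(m.sum())]; f=np.linalg.lstsq(A,W[2][m],rcond=None)[0]; print(f,(W[2][m]-A@f).std())
```

```text
[ 3.87414592e-04 -5.47161279e-03  2.75949398e+01] 0.7404313084387204
[-4.55892721e-04 -6.44969452e-05  2.53785468e+01] 0.7755398510535398
```

```bash
python3 -c "
from rig import arm; print(arm.hand_in())"
```

```text
the job is handed in; nothing more can be done
None
```

The larger blue tile was slid across the rim and dropped into the recess, where it lies flat and about 2 mm proud; the board, knob and other things in view look unmoved, the arm is clear, and the job was handed in at about 7 s.

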